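# Turn the dolls' house sign to its open side

### The job

The dolls' house display is opening to visitors, who stand across the table from the robot. Turn the gable-topped, house-shaped sign half a turn on its post, so that its doll picture takes the place of the padlock picture and faces the visitors, square with the sign's base. Leave the arch-topped sign and the little wooden doll as they are.

Things in the scene. Friction and masses are not known exactly. Their poses are not given: they have to be found in the camera images.
- house_stand: fixed stand of the house-shaped sign: base 60 x 140 mm (x, y), 15 high; brass post of 16 mm diameter. Origin: on the table, on the post's axis (the turning axis). Its x axis points to the visitors. On the post a wooden plate 130 mm wide, 10 thick, centred on the axis: lower edge 60 mm above the table, eaves 147, ridge of the gable 175. Padlock picture on one face, doll on the other.
- house_sign (a joint): turn of the house-shaped sign, rad, counter-clockwise positive from above. 0: padlock face along the stand's +x, plate along the stand's y. +3.14 or -3.14: doll face along the stand's +x, square with the base. It starts within 0.35 of 0, turns either way up to 4 rad. Stiff pivot (0.05 N m, about 1 N at a side edge): it stays where left.
- arch_edge (a point): bystander: arch-topped sign on a like, fixed stand (base 60 x 140 x 15 mm); plate 130 mm wide, 10 thick, 45 to 175 mm above the table, round top; it turns as easily. The point is on one side edge of the plate, 110 mm above the table; the plate runs 130 mm from it along the point's -y (the post 65 mm along -y). The point's x is square to the plate.
- doll_center (a point): bystander: loose wooden doll of 80 g standing on the table, round skirt of 44 mm diameter, ball head, 84 mm tall. The point is on its axis, 42 mm up.
Things that resemble listed ones, but are neither listed nor needed, are in the scene too. Leave any green or turquoise look-alike of the house_stand alone.

How it is judged:
By the outcome, as a careful person would: the job done as asked, in the order asked, and still so for the second after the job is handed in, with the robot touching nothing.
It also fails if it takes over 45 s, if anything falls off the work surface, if the arm or the gripper's body presses on something with over 40 N, if the wrist force passes 120 N, or if a joint passes its speed limit or range.

### The arm

A 6-joint arm with a two-finger parallel gripper is mounted at the origin on the work surface. World frame = base frame: x ahead of the robot, y to its left, z up, the work surface at z = 0. Lengths are in m, angles in degrees, forces in N, time in s.
With the tool pointing down it reaches from about 0.35 to 0.95 m from the base axis. Payload 17.4 kg.
Tool frame: the origin (TCP) lies on the centre line of the jaws, within the pads' length; the fingertips stand 8 mm ahead of it and the grasp point (between the pads) lies 11 mm behind it; z points along the fingers, y is the line along which they close (so a half turn about z gives the same grasp; the last joint's range is limited). The gripper opens to 93 mm and grips with 3 to 60 N. Pads are 15 mm wide; open, the fingers measure 128 mm over their backs; the gripper's body (75 mm by 188 mm) begins 65 mm behind the grasp point.
Start: joints at [61.891, 6.646, 82.598, -0, 90.757, -2.166], TCP at [0.295, 0.607, 0.227] pointing down, gripper open.
Joint ranges: [-162.19, 162.19], [-47.58, 125.68], [4.15, 143.07], [-65.23, 245.23], [0.69, 171.88], [-170.13, 170.13]. Speed limits (degrees/s): [108.29, 108.29, 127.2, 180, 180, 180].

### API

Orientations are given as [roll, pitch, yaw] about the fixed x, y, z axes, in that order (R = Rz(yaw) Ry(pitch) Rx(roll)).
In Python, from rig import state, eyes, job gives the robot as it stands.
- The arm moves only by the tool jog_arm, never from a script. Its argument "plan" is a list that holds one entry, the list of rows, each a list of 4 numbers: the shift along the tool's x, y, z in units of 150 mm (1.0 is 150 mm), then the turn about the tool's z in units of 1.5 rad (1.0 is 1.5 rad). A call has 1 to 10 rows; each row is the pose to reach, as a shift and turn from the pose commanded when the call began, along the tool's axes at that moment; what a row does not reach only later rows make up. A row lasts 1/8 s, in which the tool goes at most 62.5 mm and 10.7 degrees, less where a joint would pass 70% of its speed; a pose out of reach is approached as far as the arm can. A call with a number of a shift or a turn outside -1 to 1 is refused whole. A call with a gripper value outside its range is refused whole. "gripper" is the gripper's target within -1 to 1 (fully open at 1, half-way at 0, shut at -1), set as the call begins (left out, the last holds). The fingers move at their own pace and stop on an object; "squeeze" is the grip in N (left out, the last holds). Time passes only in rows, so rows that repeat a pose let the fingers close. It gives the time, the measured TCP pose, the force, the opening and the grip force at its end, in the units of the state.
- state(): the state, without advancing time (a new reading comes with each control period).
- eyes.snapshot(name): name is "scene" or "top" or "wrist"; returns a dict with "frame" (384x512x3 uint8, blue, green, red), "depth" (384x512 float32, m along the optical axis (not along the pixel's ray), 0 where there is no reading), "fx", "fy", "cx", "cy" (pixels), "R" (3x3) and "t" (3): a world point X has camera coordinates R X + t. Camera axes: x right, y down, z forward; pixel columns grow to the right and rows downward; lengths in m; the calibration is good to about 2 mm. A picture is of the moment at which its call begins.
- job.sign_off(): hands the job in; it is judged then, once.
The state is a dict: "time": time; "joint_pos": joint angles; "qvel": joint speeds; "joint_torque": joint torques, N m; "ee_pos": TCP position; "ee_rot": TCP orientation; "ft_force": force on the tool from outside, world axes, zero at the start; "wrist_torque": the same for the moment, N m; "grip_width": finger opening in m; "gripper_force": force on a finger pad.
Only numpy, scipy, OpenCV 4.12 (cv2) and the standard library are available. Lean on these libraries where they do the work, as an engineer would, in place of code of your own. Each camera call takes 0.05 s, during which the arm holds its last target. There are 200 camera calls.

## Working session

There is one attempt and no reset: what is moved stays moved. The work goes in short steps, Python scripts to look and compute and a tool call to move; the robot and the scene stay as the last step left them, time stands still between calls to the robot, and variables do not carry over. Pictures are saved under pics/ and viewed, at most 10 in all, crops included, and the job is handed in when it is done.

Besides the shell and the picture viewer there is one more tool, called after "Emit:" in YAML: its name, and indented under it one key for each argument. jog_arm: Moves the arm, as the interface text tells. Shifts and turns lie within -1 to 1; 1 stands for 150 mm of shift or 1.5 rad of turn. Its arguments: {"type":"object","properties":{"plan":{"type":"array"},"gripper":{"type":"number"},"squeeze":{"type":"number"}},"required":["plan"]}

```bash
mkdir -p pics; cat > h.py <<'E'
from rig import state, eyes, job
import numpy as np, cv2
def pts(s):
    d=s["depth"]; v,u=np.mgrid[:d.shape[0],:d.shape[1]]
    c=np.stack([(u-s["cx"])/s["fx"]*d,(v-s["cy"])/s["fy"]*d,d],-1)
    P=(c-s["t"])@s["R"]   # R^T (c-t)
    P[d==0]=np.nan
    return P
E
python3 - <<'E'
from h import *
ims=[]
for n in("scene","top"):
    s=eyes.snapshot(n); cv2.imwrite(f"pics/{n}0.png",s["frame"]); np.savez(f"{n}0.npz",**s)
    print(n,(-np.array(s["R"]).T@s["t"]).round(3),np.array(s["R"]).round(2).tolist(), (s["depth"]>0).mean())
print(state())
E
```

```text
scene [1.263 0.091 0.765] [[-0.12, 0.99, -0.01], [0.69, 0.08, -0.72], [-0.71, -0.1, -0.7]] 0.9961293538411459
top [0.364 0.01  1.204] [[-0.0, -1.0, 0.01], [-0.98, -0.0, -0.2], [0.2, -0.01, -0.98]] 0.9959004720052084
{'time': 0.1, 'joint_pos': array([ 6.18927568e+01,  6.67003977e+00,  8.26313180e+01, -1.84119779e-04,
        9.07561478e+01, -2.16564537e+00]), 'qvel': array([ 0.07450653, -0.03020952, -0.02221619, -0.0374291 , -0.01315241,
       -0.03695515]), 'joint_torque': array([ 1.69746396e-03, -7.22898531e+01, -6.23863649e+01,  7.82451290e-02,
        2.28002574e-02, -8.05498780e-05]), 'ee_pos': array([0.29520819, 0.60683157, 0.22600124]), 'ee_rot': array([-1.79942529e+02, -1.98908303e-03,  1.54058399e+02]), 'ft_force': array([ 0.13167931, -0.88940938,  0.44461881]), 'wrist_torque': array([-8.22681635e-02, -3.54168244e-07, -1.84108748e-02]), 'gripper_force': 0.0, 'grip_width': 0.09283490538747156}
```

View pics/scene0.png

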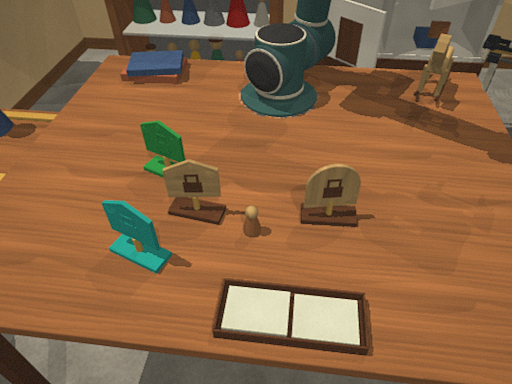

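View pics/top0.png

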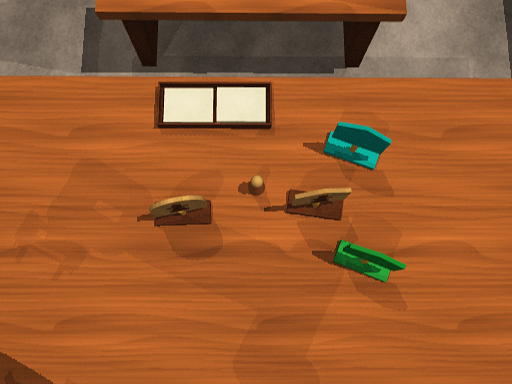

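The scene view shows three gable-topped signs: wooden at (193,185), green at (163,145) and turquoise at (133,225). There is also the wooden arch sign at (332,190) and the doll at (252,222). The wooden gable sign with the padlock fits the description, since the coloured ones are the look-alikes to leave alone. I'll measure it and confirm it in a crop.

```bash
cat > m.py <<'E'
from h import *
def line(P):
    c=P.mean(0); w,v=np.linalg.eigh(np.cov((P-c).T)); d=v[:,1]; 
    return c,np.degrees(np.arctan2(d[1],d[0]))%180
def measure(views,c0=None,r=.1):
    out=[]
    for n,s in views:
        P=pts(s); hsv=cv2.cvtColor(s["frame"],cv2.COLOR_BGR2HSV)
        x,y,z=np.moveaxis(P,-1,0)
        near=np.hypot(x-c0[0],y-c0[1])<r
        pl=near&(z>.07)&(z<.172); b=near&(z>.010)&(z<.020)
        for nm,m in(("plate",pl),("base",b)):
            m=m.astype(np.uint8); k,l,st,ce=cv2.connectedComponentsWithStats(m)
            if k<2: continue
            Q=P[l==1+st[1:,4].argmax()] if nm=="plate" else P[m>0]
            c,a=line(Q[:,:2]); rect=cv2.minAreaRect((Q[:,:2]*1000).astype(np.float32))
            print(n,nm,len(Q),c.round(4),"dir",a.round(1),"rect",np.round(rect[0],1),np.round(rect[1],1),round(rect[2],1),"z",Q[:,2].min().round(3),Q[:,2].max().round(3))
E
python3 - <<'E'
from m import *
V=[(n,dict(np.load(f"{n}0.npz"))) for n in("scene","top")]
P=pts(V[0][1]); T=pts(V[1][1])
c=P[183,205]; print("house pt",c,"top",T[200,320]); print("doll top view",T[183,257],"arch",T[206,180],"green",T[255,370],"turq",T[135,360])
measure(V,c,.09)
print("arch"); measure(V,T[206,180],.09)
s=V[0][1]["frame"][140:245,130:270]
cv2.imwrite("pics/crop.png",cv2.resize(s,None,fx=5,fy=5,interpolation=cv2.INTER_CUBIC))
E
```

```text
house pt [ 0.59331949 -0.1287501   0.10567977] top [ 0.5847866  -0.1596125   0.09915852]
doll top view [ 0.63011825 -0.0102323   0.08230178] arch [0.56506158 0.16820732 0.12621483] green [ 0.45008576 -0.25877216  0.15223956] turq [ 0.734576   -0.25349827  0.13526283]
scene plate 1586 [ 0.5961 -0.1558] dir 97.3 rect [ 593.  -156.7] [ 16.4 124.6] 7.9 z 0.07 0.172
scene base 835 [ 0.5973 -0.151 ] dir 82.7 rect [ 593.1 -153.7] [129.8  63.4] 81.0 z 0.01 0.02
top plate 606 [ 0.5873 -0.1544] dir 96.6 rect [ 589.9 -156.3] [ 12.4 124.4] 6.6 z 0.071 0.172
top base 667 [ 0.5829 -0.1534] dir 79.1 rect [ 591.7 -154. ] [129.1  60.4] 81.7 z 0.01 0.019
arch
scene plate 1603 [0.5755 0.1758] dir 101.8 rect [571.9 177.6] [ 15.9 131.1] 11.4 z 0.07 0.172
scene base 899 [0.5769 0.1799] dir 95.7 rect [571.7 177.7] [ 62.7 140.8] 2.9 z 0.01 0.019
top plate 641 [0.5666 0.1745] dir 102.6 rect [568.5 177.1] [ 13.6 129.8] 12.3 z 0.07 0.172
top base 669 [0.5573 0.1654] dir 99.7 rect [569.4 177.8] [ 60.3 140.6] 2.3 z 0.01 0.02
```

View pics/crop.png

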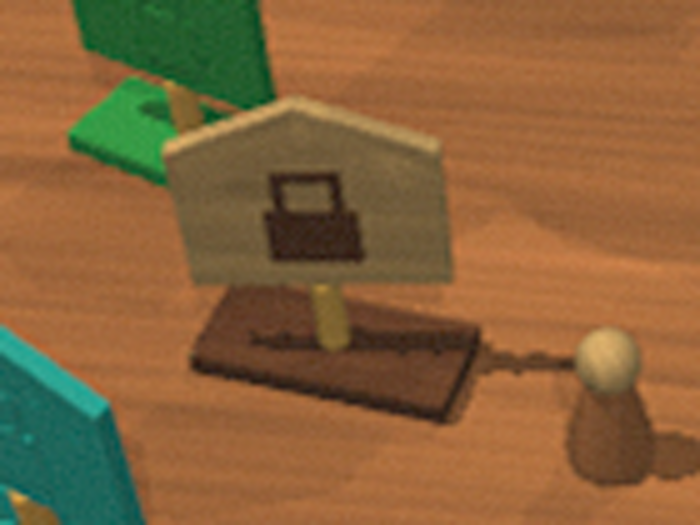

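The crop confirms it: this is the wooden gable-topped sign, with its padlock towards the visitors, the ridge at crop pixel (295,100) and the post at (330,320). Next I'll refine the base fit and plan the approach.

```bash
cat > plan.py <<'E'
from h import *
def go(target,yaw_delta,p=None,yaw=None,nmax=8):
    """calls to reach target from pose; yaw_delta total signed deg (ccw +)"""
    st=state(); p=st["ee_pos"] if p is None else p; yaw=st["ee_rot"][2] if yaw is None else yaw
    target=np.array(target,float); ye=yaw+yaw_delta
    for i in range(nmax):
        a=np.radians(yaw); M=np.array([[np.cos(a),np.sin(a),0],[np.sin(a),-np.cos(a),0],[0,0,-1]]) # cols x,y,z
        d=(target-p)@M/.15; t=-np.radians(ye-yaw)/1.5
        f=min(1,.98/max(abs(d).max(),1e-9)); g=np.clip(t,-.98,.98)
        d=(d*f).round(3); g=round(g,3)
        rows=int(np.ceil(max(np.linalg.norm(d)*150/62.5,abs(g)*86/10.7)))
        print(d.tolist(),g,"min rows",rows)
        p=p+M@d*.15; yaw=yaw-np.degrees(g*1.5)
        if f==1 and abs(t)<=.98: break
    print("end",p,yaw)
E
python3 - <<'E'
from m import *; from plan import go
V=[(n,dict(np.load(f"{n}0.npz"))) for n in("scene","top")]
measure(V,(.592,-.156),.09)
T=pts(V[1][1]);x,y,z=np.moveaxis(T,-1,0); m=(np.hypot(x-.592,y+.156)<.09)&(z>.165)
print("ridge",m.sum(),T[m].mean(0))
go((.592,-.156,.26),-(154.06+83))
E
```

```text
scene plate 1651 [ 0.5964 -0.1584] dir 97.2 rect [ 593.4 -159.6] [ 16.4 130.4] 7.9 z 0.07 0.172
scene base 905 [ 0.5968 -0.1566] dir 83.3 rect [ 592.6 -159.2] [140.8  63.5] 81.5 z 0.01 0.02
top plate 630 [ 0.5876 -0.1569] dir 96.6 rect [ 590.2 -159.3] [ 12.4 130.4] 6.8 z 0.071 0.172
top base 742 [ 0.582  -0.1603] dir 80.0 rect [ 590.7 -159.1] [139.6  60.4] 81.5 z 0.01 0.019
ridge 85 [ 0.59059718 -0.15857404  0.16900614]
[-0.98, -0.907, -0.055] 0.98 min rows 8
[-0.98, 0.865, -0.054] 0.98 min rows 8
[0.703, 0.98, -0.05] 0.798 min rows 7
[0.98, -0.248, -0.043] 0.0 min rows 3
[0.579, -0.147, -0.025] 0.0 min rows 2
end [ 0.5920128  -0.15597806  0.26005124] -82.97424104704434
```

Emit:
jog_arm:
  plan:
    - [[-0.98, -0.9, -0.1, 0.98], [-0.98, -0.9, -0.1, 0.98], [-0.98, -0.9, -0.1, 0.98], [-0.98, -0.9, -0.1, 0.98], [-0.98, -0.9, -0.1, 0.98], [-0.98, -0.9, -0.1, 0.98], [-0.98, -0.9, -0.1, 0.98], [-0.98, -0.9, -0.1, 0.98], [-0.98, -0.9, -0.1, 0.98]]
  gripper: 1

```text
time: 1.23
ee_pos: [0.3684, 0.4212, 0.2414]
ee_rot: [-180.0, 0.0, 69.9]
ft_force: [-0.0, 0.6, 0.4]
grip_width: 0.0928
gripper_force: 0.0
```

Emit:
jog_arm:
  plan:
    - [[-0.98, 0.86, -0.1, 0.98], [-0.98, 0.86, -0.1, 0.98], [-0.98, 0.86, -0.1, 0.98], [-0.98, 0.86, -0.1, 0.98], [-0.98, 0.86, -0.1, 0.98], [-0.98, 0.86, -0.1, 0.98], [-0.98, 0.86, -0.1, 0.98], [-0.98, 0.86, -0.1, 0.98], [-0.98, 0.86, -0.1, 0.98]]

```text
time: 2.35
ee_pos: [0.4388, 0.2388, 0.2566]
ee_rot: [180.0, 0.0, -14.2]
ft_force: [-0.6, -1.0, 0.1]
grip_width: 0.093
gripper_force: 0.0
```

Emit:
jog_arm:
  plan:
    - [[0.7, 0.98, 0, 0.8], [0.7, 0.98, 0, 0.8], [0.7, 0.98, 0, 0.8], [0.7, 0.98, 0, 0.8], [0.7, 0.98, 0, 0.8], [0.7, 0.98, 0, 0.8], [0.7, 0.98, 0, 0.8], [0.7, 0.98, 0, 0.8], [0.7, 0.98, 0, 0.8]]

```text
time: 3.48
ee_pos: [0.5042, 0.0325, 0.2558]
ee_rot: [-179.7, 1.5, -79.9]
ft_force: [-0.2, 0.3, -0.3]
grip_width: 0.093
gripper_force: 0.0
```

```bash
python3 - <<'E'
from plan import *
st=state(); print(st["time"],st["ee_pos"],st["ee_rot"],st["joint_pos"])
go((.5915,-.159,.25),-83-st["ee_rot"][2])
E
```

```text
3.475 [0.50417341 0.03250084 0.25583594] [-179.7077177     1.45153327  -79.85010104] [-6.86008274e-02 -1.52439942e+01  1.00611014e+02  1.48514181e+00
  9.46012600e+01  1.69904759e+02]
[0.98, -0.251, 0.028] 0.037 min rows 3
[0.373, -0.118, 0.011] -0.0 min rows 1
end [ 0.59149782 -0.15895242  0.24998594] -83.03001680197289
```

Emit:
jog_arm:
  plan:
    - [[0.98, -0.25, 0, 0], [0.98, -0.25, 0, 0], [0.98, -0.25, 0, 0], [0.98, -0.25, 0, 0]]

```text
time: 3.98
ee_pos: [0.5669, -0.1068, 0.2516]
ee_rot: [-179.8, 1.5, -80.0]
ft_force: [-0.1, -0.0, -0.0]
grip_width: 0.0926
gripper_force: 0.0
```

```bash
python3 - <<'E'
from plan import *
st=state(); print(st["time"],st["ee_pos"],st["ee_rot"],st["joint_pos"])
go((.5915,-.159,.25),-83-st["ee_rot"][2])
E
```

```text
3.975 [ 0.56692196 -0.10675071  0.25160289] [-179.77664031    1.47847882  -80.00862935] [-13.93399076  -5.70619967  92.73724961   1.4445029   93.36336525
 156.15730769]
[0.371, -0.101, 0.011] 0.035 min rows 1
end [ 0.59149746 -0.15892819  0.24995289] -83.01665777131387
```

Emit:
jog_arm:
  plan:
    - [[0.37, -0.1, 0, 0.035], [0.37, -0.1, 0, 0.035], [0.37, -0.1, 0, 0.035]]

```text
time: 4.35
ee_pos: [0.5907, -0.1568, 0.251]
ee_rot: [-179.8, 1.5, -83.0]
ft_force: [-0.5, 0.8, 0.7]
grip_width: 0.0933
gripper_force: 0.0
```

```bash
python3 - <<'E'
from m import *
st=state(); print(st["time"],st["ee_pos"],st["ee_rot"],st["joint_pos"])
for n in("wrist",):
    s=eyes.snapshot(n); cv2.imwrite("pics/wrist1.png",s["frame"]); measure([(n,s)],(.5915,-.159),.09)
    T=pts(s);x,y,z=np.moveaxis(T,-1,0); m=(np.hypot(x-.5915,y+.159)<.09)&(z>.168)&(z<.18)
    print("ridge",m.sum(),T[m].mean(0), z[m].max())
    c=s["R"]@st["ee_pos"]+s["t"]; print("tcp px",c[:2]/c[2]*s["fx"]+[s["cx"],s["cy"]])
E
```

```text
4.35 [ 0.59069864 -0.15679795  0.2510295 ] [-179.79056532    1.49226445  -82.95219095] [-17.95210782  -1.36237575  88.64361349   1.44314515  93.15867459
 155.07680201]
wrist plate 1871 [ 0.5933 -0.1708] dir 97.1 rect [ 592.1 -160.3] [ 12.7 129.2] 7.1 z 0.081 0.172
wrist base 4260 [ 0.5917 -0.1672] dir 75.6 rect [ 592.  -160.2] [139.7  60. ] 81.5 z 0.011 0.018
ridge 575 [ 0.59222721 -0.16144573  0.17180613] 0.17710312077039347
tcp px [257.06845783 252.01155151]
```

View pics/wrist1.png

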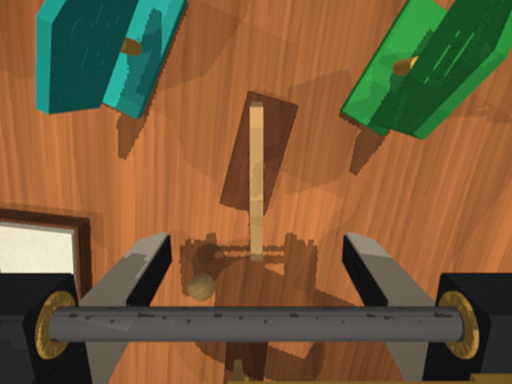

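The wrist view shows the plate edge-on at column 257, midway between the fingers at (165,270) and (345,270), and the doll clear at (200,288). I'll lower the gripper over the ridge and grip it.

Emit:
jog_arm:
  plan:
    - [[0.04, -0.006, 0.2, 0], [0.04, -0.006, 0.45, 0], [0.04, -0.006, 0.67, 0], [0.04, -0.006, 0.67, 0], [0.04, -0.006, 0.67, 0]]

```text
time: 5.03
ee_pos: [0.5929, -0.1609, 0.1523]
ee_rot: [-179.7, 1.4, -83.0]
ft_force: [-0.1, 0.0, 0.0]
grip_width: 0.0933
gripper_force: 0.0
```

Emit:
jog_arm:
  plan:
    - [[0, 0, 0, 0], [0, 0, 0, 0], [0, 0, 0, 0], [0, 0, 0, 0], [0, 0, 0, 0], [0, 0, 0, 0], [0, 0, 0, 0], [0, 0, 0, 0]]
  gripper: -1
  squeeze: 15

```text
time: 6.02
ee_pos: [0.5925, -0.1614, 0.1503]
ee_rot: [-179.8, 1.5, -83.1]
ft_force: [-0.1, 0.2, -0.3]
grip_width: 0.0178
gripper_force: 0.0
```

Emit:
jog_arm:
  plan:
    - [[0, 0, 0, 0], [0, 0, 0, 0], [0, 0, 0, 0]]

```text
time: 6.4
ee_pos: [0.592, -0.1615, 0.1503]
ee_rot: [-179.9, 1.5, -83.1]
ft_force: [-5.2, 0.5, 2.8]
grip_width: 0.0098
gripper_force: 15.0
```

Emit:
jog_arm:
  plan:
    - [[0, 0, 0, -0.1], [0, 0, 0, -0.2], [0, 0, 0, -0.3], [0, 0, 0, -0.4], [0, 0, 0, -0.5], [0, 0, 0, -0.5]]

```text
time: 7.15
ee_pos: [0.5927, -0.1612, 0.1503]
ee_rot: [-178.8, 0.9, -40.1]
ft_force: [2.8, 2.6, -0.9]
grip_width: 0.0102
gripper_force: 15.2
```

Forces are small, so I'll go on.

Emit:
jog_arm:
  plan:
    - [[0, 0, 0, -0.1], [0, 0, 0, -0.2], [0, 0, 0, -0.3], [0, 0, 0, -0.4], [0, 0, 0, -0.5], [0, 0, 0, -0.6], [0, 0, 0, -0.7], [0, 0, 0, -0.7]]

```text
time: 8.15
ee_pos: [0.5928, -0.1603, 0.1503]
ee_rot: [-178.5, -0.6, 20.0]
ft_force: [2.6, 9.9, -0.7]
grip_width: 0.0106
gripper_force: 15.1
```

Emit:
jog_arm:
  plan:
    - [[0, 0, 0, -0.1], [0, 0, 0, -0.2], [0, 0, 0, -0.3], [0, 0, 0, -0.4], [0, 0, 0, -0.5], [0, 0, 0, -0.6], [0, 0, 0, -0.71], [0, 0, 0, -0.71], [0, 0, 0, -0.71]]

```text
time: 9.28
ee_pos: [0.5921, -0.16, 0.1503]
ee_rot: [-179.7, -1.6, 80.9]
ft_force: [-6.6, 11.8, 2.8]
grip_width: 0.0098
gripper_force: 15.0
```

```bash
python3 - <<'E'
from m import *
st=state(); print(st["ee_pos"],st["ee_rot"],st["ft_force"],st["joint_pos"])
s=[(n,eyes.snapshot(n)) for n in("wrist",)]
measure(s,(.592,-.16),.09)
E
```

```text
[ 0.5920698  -0.15997478  0.15025926] [-179.69909185   -1.61268627   80.88028245] [-6.6345038  11.8148666   2.83125858] [-18.24504337   1.06436792  95.5893635    1.55330111  83.90152727
  -9.30207432]
wrist plate 4261 [ 0.5967 -0.1313] dir 81.7 rect [ 603.9 -127.6] [60.9 39.1] 66.1 z 0.072 0.172
wrist base 5590 [ 0.5955 -0.1396] dir 82.5 rect [ 594.  -146.5] [114.7  60.1] 81.6 z 0.01 0.018
```

Emit:
jog_arm:
  plan:
    - [[0, 0, 0, -0.007], [0, 0, 0, -0.007], [0, 0, 0, -0.007]]

```text
time: 9.7
ee_pos: [0.5921, -0.16, 0.1502]
ee_rot: [-179.7, -1.6, 81.5]
ft_force: [-5.5, 12.8, 3.4]
grip_width: 0.0098
gripper_force: 15.0
```

Emit:
jog_arm:
  plan:
    - [[0, 0, 0, 0], [0, 0, 0, 0], [0, 0, 0, 0], [0, 0, 0, 0], [0, 0, 0, 0], [0, 0, 0, 0], [0, 0, 0, 0], [0, 0, 0, 0]]
  gripper: 1

```text
time: 10.7
ee_pos: [0.5925, -0.1614, 0.1504]
ee_rot: [-179.8, -1.5, 81.7]
ft_force: [0.0, -0.6, 0.1]
grip_width: 0.085
gripper_force: 0.0
```

Emit:
jog_arm:
  plan:
    - [[0, 0, -0.25, 0], [0, 0, -0.5, 0], [0, 0, -0.75, 0], [0, 0, -0.75, 0]]

```text
time: 11.2
ee_pos: [0.5932, -0.1646, 0.2661]
ee_rot: [179.9, -1.4, 81.7]
ft_force: [-0.8, 0.0, -1.6]
grip_width: 0.0932
gripper_force: 0.0
```

```bash
python3 - <<'E'
from m import *
s=[(n,eyes.snapshot(n)) for n in("wrist","scene","top")]
measure(s,(.592,-.16),.09)
T=pts(s[0][1]);x,y,z=np.moveaxis(T,-1,0); m=(np.hypot(x-.592,y+.16)<.075)&(z>.155)&(z<.18)
print(line(T[m][:,:2]),m.sum())
cv2.imwrite("pics/scene2.png",s[1][1]["frame"]); 
E
```

```text
wrist plate 1028 [ 0.5976 -0.1241] dir 82.2 rect [ 596.1 -131.7] [75.  12.6] 81.6 z 0.071 0.172
wrist base 3915 [ 0.5932 -0.1531] dir 81.7 rect [ 592.3 -158.4] [138.5  60.1] 81.6 z 0.012 0.018
scene plate 1519 [ 0.597  -0.1573] dir 82.0 rect [ 593.2 -159.7] [131.4  15.9] 81.7 z 0.07 0.172
scene base 927 [ 0.5964 -0.1574] dir 82.2 rect [ 592.4 -159.7] [140.9  65.1] 82.0 z 0.01 0.02
top plate 121 [ 0.5962 -0.1052] dir 78.6 rect [ 598.6 -106.5] [23.4 11. ] 83.8 z 0.07 0.158
top base 188 [ 0.5915 -0.1022] dir 5.2 rect [ 598.2 -105.8] [32.3 59.7] 81.1 z 0.01 0.018
(array([ 0.5929574 , -0.15349862]), np.float64(81.52215659045359)) 1386
```

View pics/scene2.png

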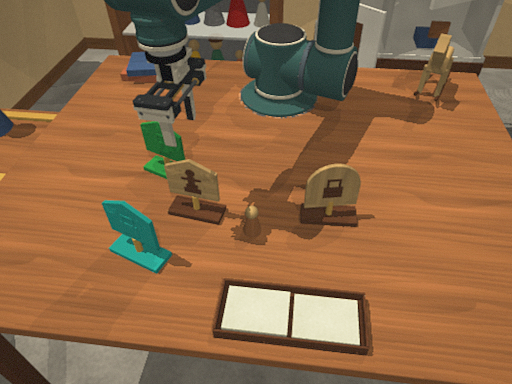

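The scene view shows the doll picture facing the visitors at (192,180), with the plate at 81.6° against the base's 81.5°. The arch sign (332,190) and the doll (252,222) have not moved, and the gripper is clear above the sign.

```bash
python3 -c "
from rig import job; print(job.sign_off())"
```

```text
the job is handed in; nothing more can be done
None
```

The house-shaped sign now shows its doll picture to the visitors, square with its base to within about 0.5°; the arch-topped sign and the wooden doll were left as they were, and the job is handed in.

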